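# Index the thread-gauging table to its next hole and run the ring gauge up

## Task

The nipple now facing the ring gauge has been checked, so bring up the next one: with a fingertip press in the indexing plunger in the end of the index arm, swing the arm with the rotary table clockwise (seen from above) to the next hole and let the plunger spring fully back up into it. Then push the gauge slide along its rail all the way to its stop, so that the ring gauge goes over the new nipple, and take the hand clear. Only press and push: grasp and lift nothing, and leave the loose things lying round about where they are.

Things in the scene. Friction and masses are not known exactly. Their poses are not given: they have to be found in the camera images.
- indexer: Fixed grey casting: round base, 336 mm across, with a steel index plate on it (top 40 mm above the shelf; 8 holes on a 140 mm radius, 0.785 rad apart, joined by a circular slot), and a straight rail. Origin on the turning axis at shelf height, z up; -y points out along the rail, whose foot (100 mm wide, 12 high) ends 430 mm from the axis in a 60 mm wide, 44 mm high end plate.
- turret (a joint): Angle of the rotary table with hub and index arm, rad: 0 at the start, locked in a hole; grows clockwise seen from above; next hole at 0.785. Once the plunger is in, about 2 N at the arm's end turns it; it stays where left. Hub 125 mm across, 115 mm high; 8 threaded nipples (27 mm across, 80 mm above the shelf) point outwards to 112 mm from the axis, midway in angle between the holes.
- plunger (a joint): How far the indexing plunger is pressed in, m: 0 up and locked in a hole, 0.013 fully in. Spring: 3.3 N to start, 8.3 N fully in. Its locking collar leaves the hole at 0.010; between holes it rides under the plate at 0.010 and springs up to 0 by itself when a hole comes over it and nothing presses it; its domed end draws the table in over the last 4 mm or so.
- plunger_top (a point): Centre of the flat top of the plunger's button (dark steel, 47 mm across): 61 mm above the shelf when up, 48 mm fully in. It sits in the ring at the end of the index arm, 140 mm from the turning axis, and goes round with it. In the indexer's frame the arm points at 202.5 degrees from +x at the start (towards the robot), 157.5 degrees in the next hole.
- boss_rim (a point): Centre of the steel ring at the end of the index arm, at its rim, 63 mm above the shelf. 49 mm bore, 67 mm outside, 22 mm high; the button lies 2 mm below the rim when up. The shut fingertips pressing the button stand inside this ring and can carry the arm round.
- gslide (a joint): Position of the gauge slide on its rail, m: grows towards the rotary table; starts at 0 to 0.040, stop at 0.110. About 2 N moves it; it stays where left.
- push_face (a point): Middle of the outer face of the upright push plate at the slide's outer end (56 mm wide, 8 mm thick, from 58 to 104 mm above the shelf; this point is 85 mm up, over the rail's centre line). It faces away from the rotary table, along the indexer's -y, 357 mm from the turning axis when gslide is 0; push it along the indexer's +y.
- ring_centre (a point): Centre of the chrome ring gauge (58 mm across, 31 mm bore, 16 mm thick, axis along the rail) at the front of the slide, 80 mm above the shelf, 147 mm ahead of the push face; 100 mm from the turning axis when the slide is at its stop.
- seal_ring: Bystander: yellow rubber seal ring lying flat, 68 mm across, 8 mm high. Origin centre of underside.
- spare_ring: Bystander: loose chrome ring gauge lying flat, 64 mm across, 20 mm high. Origin centre of underside.
- mandrel: Bystander: black steel drift mandrel lying down, 143 mm long along its x, 28 mm thick. Origin under its middle.
- flashlight: Bystander: silver flashlight lying down, 130 mm long along its x, 36 mm thick. Origin under its middle.
- plug_gauge: Bystander: double-ended steel plug gauge lying down, 108 mm long along its x, 22 mm thick. Origin under its middle.
- loose_nipple: Bystander: loose brass nipple standing on end, 35 mm across, 50 mm high. Origin centre of underside.
- oil_bottle: Bystander: small clear oil bottle, 44 mm across, 85 mm high. Origin centre of underside.

How it is judged (in metres and radians):
On the way, in this order (a step that is already met when the one before it is completed fails the run):
1. the plunger is pressed in while the arm is still at its first hole (value of joint plunger above 0.008 m and value of joint turret between -0.06 and 0.06 rad), for 0.02 s.
2. the table is turned clockwise to the next hole and the plunger has sprung up into it (value of joint turret between 0.755 and 0.815 rad and value of joint plunger below 0.003 m), for 0.3 s.
3. the gauge slide is pushed to its stop (value of joint gslide above 0.107 m), for 0.2 s.
At the end, for the whole second after the job is handed in: The rotary table is locked one hole (0.785 rad, within 0.03) clockwise from where it began, with the plunger fully up (within 3 mm); the gauge slide is at its stop (within 3 mm) with the ring gauge over the new nipple; all at rest (all of step 2 and value of joint gslide between 0.107 and 0.113 m and velocity of joint turret between -0.05 and 0.05 rad/s and velocity of joint gslide between -0.01 and 0.01 m/s); the robot touches nothing.
It fails at once if the table is turned the wrong way (anticlockwise) by more than 0.3 rad (value of joint turret below -0.3 rad).
It fails at once if the table is turned far past the next hole, most of the way to the one after (value of joint turret above 1.3 rad).
It fails at once if the slide is run in among the nipples while the table stands between two holes (value of joint gslide above 0.085 m and value of joint turret between 0.1 and 0.68 rad).
It fails at once if a loose thing is lifted, carried or pushed more than 20 mm from its place (distance of any of seal_ring, spare_ring, mandrel, flashlight, plug_gauge, loose_nipple, oil_bottle from where it was at the start of the episode above 0.02 m).
It fails at once if a standing or lying bystander is knocked over (angle between any of seal_ring, spare_ring, mandrel, flashlight, plug_gauge, loose_nipple, oil_bottle's own z axis and vertical above 0.5 rad).
It also fails if it takes over 51 s, if anything falls off the work surface, if the arm or the gripper's body presses on something with over 40 N, if the wrist force passes 120 N, or if a joint passes its speed limit or range.

## Robot

A 7-joint arm with a two-finger parallel gripper is mounted at the origin on the work surface. World frame = base frame: x ahead of the robot, y to its left, z up, the work surface at z = 0. Lengths are in mm, angles in rad, forces in N, time in s.
With the tool pointing down it reaches from about 425 to 1025 mm from the base axis. Payload 3.6 kg.
Tool frame: the origin (TCP) lies at the very end of the fingers, on their centre line; the grasp point (between the pads) lies 19 mm behind it (arm.hold_point_z is the distance from the TCP to the grasp point, in mm); z points along the fingers, x is the direction in which the jaws open and shut, and the axes are right-handed (so a half turn about z gives the same grasp; the last joint's range is limited). The gripper opens to 85 mm and grips with 20 to 120 N. Pads are 22 mm wide; open, the fingers measure 114 mm over their backs; the gripper's body (76 mm by 85 mm) begins 54 mm behind the grasp point. The pads swing forward as they close: fully open they stand 13 mm farther back than shut.
Start: joints at [-1.206, 0.591, 0.048, 1.609, -0.033, 0.943, -0.034], TCP at [320.429, 650.35, 231.302] pointing down, gripper open.
Joint ranges: [-2.69, 2.69], [-0.47, 2.24], [-1.27, 1.36], [0.19, 2.51], [-1.53, 4.68], [0.08, 2.07], [-3.09, 3.09]. Speed limits (rad/s): [2.57, 2.57, 3.14, 3.14, 3.14, 3.14, 3.14].

## Interface

Orientations are given as a unit quaternion [w, x, y, z].
In Python, from plant import arm, vision, nets gives the robot as it stands.
- The arm moves only by the shell command python3 -m jog 'ROWS' [FORCE]. ROWS is JSON, a list of rows, each an object with "grip": the finger opening in mm, from 0 to 85.4; "travel": the shift along the tool's x, y, z in mm, a list of three; "delta_rot": the turn, a rotation vector about the tool's x, y, z in rad, a list of three. A call has 1 to 5 rows; each row shifts and turns the commanded pose from where the row before left it, along the tool's axes as they then stand; what a row does not reach is not made up. A row lasts 1/10 s, in which the tool goes at most 50 mm and 8.59 degrees, less where a joint would pass 70% of its speed; a pose out of reach is approached as far as the arm can. A call with a gripper value outside its range is refused whole. The fingers move at their own pace and stop on an object; FORCE is the grip in N (left out, the last holds). Time passes only in rows, so rows that do not move let the fingers close. It gives the time, the measured TCP pose, the force and the opening at its end, in the units of the state.
- arm.read_state(): the state, without advancing time (a new reading comes with each control period).
- vision.snapshot(name): name is "scene" or "top" or "wrist"; returns a dict with "pixels" (480x640x3 uint8, red, green, blue), "mtx" (3x3 intrinsics, pixels), "origin" and "attitude" of the camera in the world. Camera axes: x right, y up, looking along -z (the intrinsics and any distortion apply to the point x, -y, -z); pixel columns grow to the right and rows downward; lengths in mm; the calibration is good to about 2 mm. A picture is of the moment at which its call begins. There is no depth.
- arm.finish_job(): hands the job in, once; it reports no verdict.
Trained networks look in the newest picture that a camera, given by its name, has taken for a name from the list of things; names that differ only in an ending like _2 or _b are one class to them, and where a whole thing is asked for, a point or a joint stands for the part that bears it (a point fixed in the world has none). Each returns a list of dicts, best first, with "score" (0 to 1); they miss things now and then, are a little off and sometimes report something else, mostly with a low value. They report only what shows in the picture. A call takes as long as a camera call.
- nets.trace(label, camera): "mask" (480x640 bool, what is visible of it) and "centre" ([column, row] in pixels, amid what is visible of it).
- nets.pinpoint(label, camera): "centre" ([column, row] in pixels: a listed point, or the origin of a listed thing).
The state is a dict: "time": time; "q": joint angles; "joint_velocities": joint speeds; "tau": joint torques, N m; "tcp_pos": TCP position; "eef_rot": TCP orientation; "ft_force": force on the tool from outside, world axes, zero at the start; "moment": the same for the moment, N m; "width": finger opening in mm.
Only numpy, scipy, OpenCV 4.12 (cv2) and the standard library are available. Lean on these libraries where they do the work, as an engineer would, in place of code of your own. Each camera call takes 0.05 s, during which the arm holds its last target.

## Working session

There is one attempt and no reset: what is moved stays moved. The work goes in short steps, Python scripts to look and compute and a shell command to move; the robot and the scene stay as the last step left them, time stands still between calls to the robot, and variables do not carry over. Pictures are saved under pics/ and viewed, and the job is handed in when it is done.

```bash
ls; mkdir -p pics; cat > h.py <<'E'
import numpy as np, cv2
from scipy.spatial.transform import Rotation as R
from plant import arm, vision, nets
def rot(q): return R.from_quat([q[1],q[2],q[3],q[0]])
def snap(n,f=None):
    s=vision.snapshot(n)
    if f: cv2.imwrite('pics/'+f,s['pixels'][:,:,::-1])
    return s
def att(s):
    a=np.array(s['attitude'],float)
    return a if a.shape==(3,3) else rot(a).as_matrix()
def ray(s,px):
    K=np.array(s['mtx']); v=np.linalg.inv(K)@[px[0],px[1],1]
    d=att(s)@[v[0],-v[1],-v[2]]
    return np.array(s['origin'],float),d
def atz(s,px,z):
    o,d=ray(s,px); return o+d*(z-o[2])/d[2]
def proj(s,P):
    c=att(s).T@(np.array(P,float)-np.array(s['origin'])); c=np.array([c[0],-c[1],-c[2]])
    u=np.array(s['mtx'])@c; return u[:2]/u[2]
E
python3 - <<'E'
from h import *
for n in ['scene','top']:
    s=snap(n,n+'0.png')
    if n=='scene': print({k:v for k,v in s.items() if k!='pixels'})
    else: print(s['origin'])
    for l,z in [('indexer',0),('plunger_top',61),('boss_rim',63),('push_face',85),('ring_centre',80),('oil_bottle',0),('loose_nipple',0),('flashlight',0),('mandrel',0),('plug_gauge',0),('seal_ring',0),('spare_ring',0)]:
        for r in nets.pinpoint(l,n)[:2]:
            print(n,l,round(r['score'],2),np.round(r['centre']),np.round(atz(s,r['centre'],z)))
print(arm.read_state())
E
```

```text
pics
{'mtx': array([[593.10471781,   0.        , 323.21506908],
       [  0.        , 593.10471781, 242.07647778],
       [  0.        ,   0.        ,   1.        ]]), 'origin': array([1014.33893681, -128.6314374 ,  961.84448943]), 'attitude': array([0.82672327, 0.21908115, 0.1394711 , 0.49907905])}
scene indexer 0.66 [344. 280.] [601. 116.   0.]
scene plunger_top 0.59 [311. 205.] [467. 119.  61.]
scene boss_rim 0.96 [309. 205.] [467. 117.  63.]
scene push_face 0.56 [148. 267.] [ 464. -184.   85.]
scene ring_centre 0.92 [242. 266.] [533. -44.  80.]
scene oil_bottle 0.91 [450. 265.] [666. 302.   0.]
scene loose_nipple 0.64 [368. 189.] [449. 254.   0.]
scene flashlight 0.74 [452. 265.] [669. 305.   0.]
scene flashlight 0.68 [156. 351.] [ 571. -230.    0.]
scene mandrel 0.69 [446. 219.] [580. 349.   0.]
scene plug_gauge 0.97 [168. 249.] [ 392. -144.   -0.]
scene seal_ring 0.85 [227. 342.] [ 612. -118.    0.]
scene spare_ring 0.74 [234. 231.] [414. -19.   0.]
[387.56278925  93.61503946 958.08483131]
top indexer 0.57 [288. 214.] [608. 111.   0.]
top plunger_top 0.74 [286. 282.] [469. 116.
[... 709 characters left out ...]
 'q': array([-1.20653897,  0.59119396,  0.04839412,  1.60849663, -0.03330727,
        0.94268493, -0.03368565]), 'joint_velocities': array([-1.30191679e-03,  9.86670416e-06,  1.75959867e-03,  1.82501886e-03,
       -1.43245417e-03, -3.47814361e-04,  1.39590632e-03]), 'tau': array([-5.16539149e-05, -5.48632658e+01,  1.54664308e+00, -1.98525023e+01,
        9.45726293e-03,  1.56071812e-03,  3.87263128e-06]), 'tcp_pos': array([320.40091051, 650.37124777, 231.30792811]), 'eef_rot': array([3.48694752e-07, 8.49086079e-01, 5.28254513e-01, 1.42172096e-05]), 'ft_force': array([-0.13880927,  0.21406315,  0.06780395]), 'moment': array([ 0.01651075, -0.04903456, -0.02821745]), 'width': 85.3658080635151}
```

View pics/scene0.png

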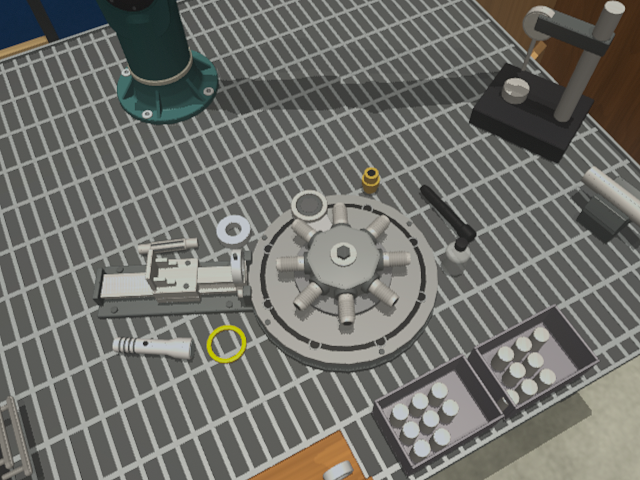

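View pics/top0.png

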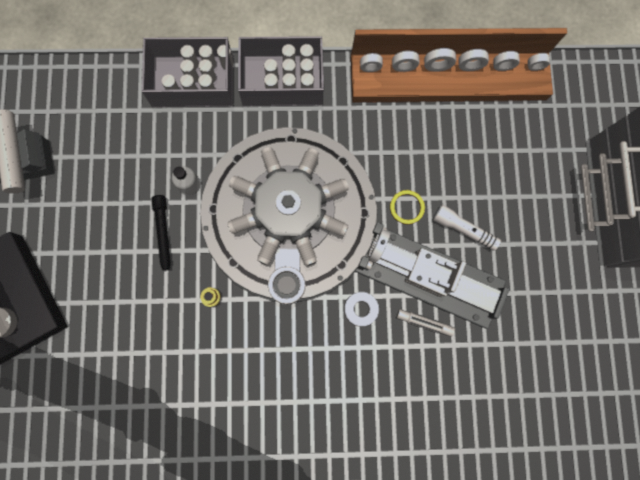

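```bash
python3 - <<'E'
from h import *
s=snap('scene'); w=snap('wrist','wrist0.png'); t=snap('top')
P=arm.read_state()['tcp_pos']
print(proj(s,P),proj(t,P), proj(s,P+[0,0,150]))
for px in [(530,70),(575,110),(470,120),(555,155)]: print(px,np.round(atz(s,px,20)))
print('wrist',w['origin'],w['attitude'],w['mtx'])
a=s['pixels'][160:380,80:460]; cv2.imwrite('pics/sz.png',cv2.resize(a,(760,440),interpolation=cv2.INTER_CUBIC)[:,:,::-1])
a=t['pixels'][120:340,180:520]; cv2.imwrite('pics/tz.png',cv2.resize(a,(795,514),interpolation=cv2.INTER_CUBIC)[:,:,::-1])
E
```

```text
[523.78187159 -12.70146512] [-105.60234771  387.36495143] [549.05786388 -91.34181415]
(530, 70) [351. 717.  20.]
(575, 110) [489. 728.  20.]
(470, 120) [408. 519.  20.]
(555, 155) [564. 615.  20.]
wrist [255.81308666 681.01612162 373.94384665] [ 0.84048042 -0.1206233  -0.07500266  0.52289318] [[387.91522212   0.         321.42972556]
 [  0.         387.91522212 232.56013239]
 [  0.           0.           1.        ]]
```

View pics/tz.png

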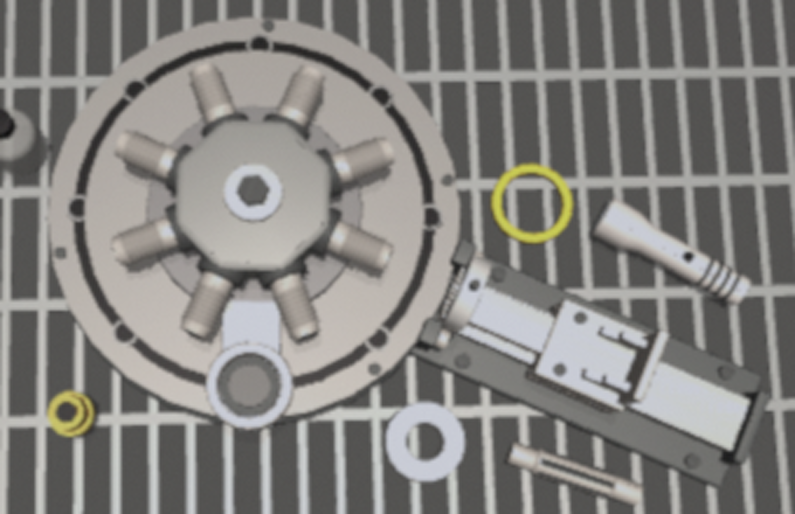

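View pics/sz.png

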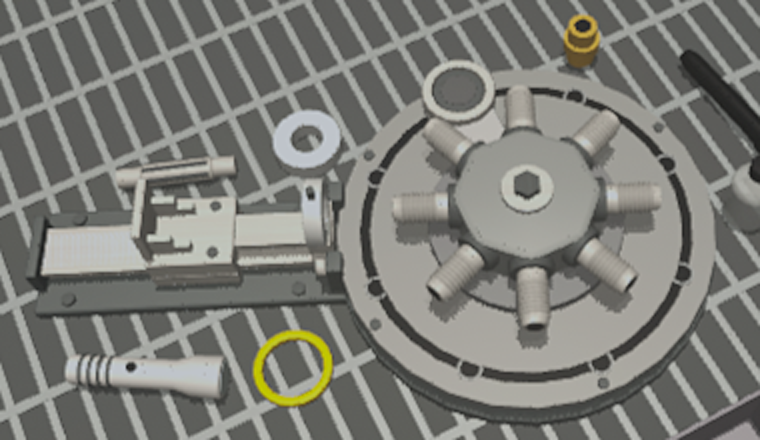

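View pics/wrist0.png

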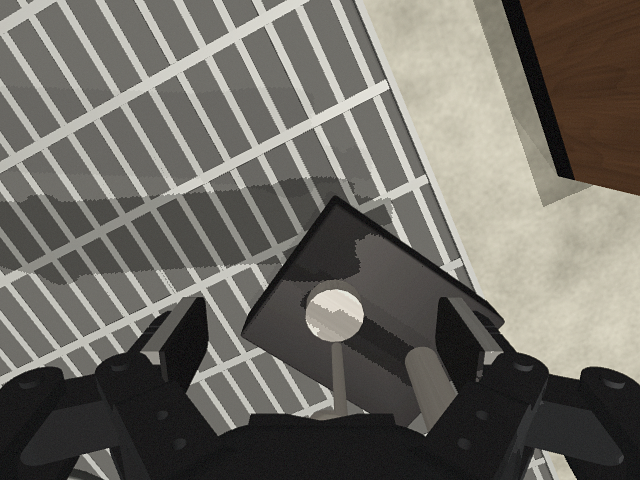

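```bash
python3 - <<'E'
from h import *
from scipy.optimize import least_squares
s=snap('scene'); t=snap('top')
T=[(260,44),(380,96),(432,217),(378,338),(124,332),(78,208),(135,89)]
S=[(376,177),(575,97),(667,163),(683,273),(601,364),(470,370),(377,289)]
def fit(P):
    P=np.array(P)[:,:2]
    def f(p):
        a=np.arctan2(P[:,1]-p[1],P[:,0]-p[0]); k=np.round((a-p[2])/(np.pi/4))
        q=p[2]+k*np.pi/4
        return (P-np.c_[p[0]+140*np.cos(q),p[1]+140*np.sin(q)]).ravel()
    r=least_squares(f,[605,114,-0.01]); return r.x,np.abs(r.fun).max()
Pt=[atz(t,(180+(u+.5)/2.338-.5,120+(v+.5)/2.336-.5),40) for u,v in T]
Ps=[atz(s,(80+(u+.5)/2-.5,160+(v+.5)/2-.5),40) for u,v in S]
print(fit(Pt),fit(Ps),fit(Pt+Ps))
x=fit(Pt+Ps)[0]
# hole at world angle phi=x2+k*pi/4 near pi ; yaw = phi-202.5deg
yaw=x[2]+np.pi-np.radians(202.5); c=np.array([x[0],x[1]])
print('yaw',np.degrees(yaw))
W=lambda x_,y_:c+np.array([np.cos(yaw)*x_-np.sin(yaw)*y_,np.sin(yaw)*x_+np.cos(yaw)*y_])
def rad(r,d): return W(r*np.cos(np.radians(d)),r*np.sin(np.radians(d)))
print('plunger',rad(140,202.5),'next',rad(140,157.5))
print('push0',W(0,-357),'push stop',W(0,-247), 'end', W(0,-430),'rail dir',W(0,1)-W(0,0))
st=arm.read_state(); M=rot(st['eef_rot']).as_matrix(); print(st['tcp_pos'],M.round(3))
for tgt in [(470,115,300),(470,115,160)]: print(tgt,(M.T@(np.array(tgt)-st['tcp_pos'])).round(1))
E
```

```text
(array([ 6.04948739e+02,  1.09028900e+02, -4.37128770e-02]), np.float64(1.591261159058746)) (array([ 6.05057407e+02,  1.11018700e+02, -4.05352222e-02]), np.float64(1.76593514134521)) (array([ 6.05003045e+02,  1.10023731e+02, -4.21205515e-02]), np.float64(2.603810621972002))
yaw -24.913329830372813
plunger [465.12721642 115.91886512] next [510.26438709 213.09936729]
push0 [ 454.61792831 -213.75600345] push stop [ 500.95507909 -113.99193949] end [ 423.86691007 -279.96306407] rail dir [0.42124683 0.90694604]
[320.45222329 650.31990161 231.27465434] [[ 0.442  0.897  0.   ]
 [ 0.897 -0.442 -0.   ]
 [-0.     0.    -1.   ]]
(470, 115, 300) [-414.1  370.7  -68.7]
(470, 115, 160) [-414.1  370.7   71.3]
```

```bash
python3 -m jog '[{"grip":0,"travel":[0,0,-35],"delta_rot":[0,0,0]},{"grip":0,"travel":[0,0,-35],"delta_rot":[0,0,0]}]'
```

```text
time: 1.75
tcp_pos: [319.9, 649.5, 300.5]
eef_rot: [0.001, 0.849, 0.528, -0.002]
ft_force: [-0.0, 0.6, -0.1]
width: 59.2
```

```bash
python3 -m jog '[{"grip":0,"travel":[-30,26.5,0],"delta_rot":[0,0,0]},{"grip":0,"travel":[-30,26.5,0],"delta_rot":[0,0,0]},{"grip":0,"travel":[-30,26.5,0],"delta_rot":[0,0,0]},{"grip":0,"travel":[-30,26.5,0],"delta_rot":[0,0,0]},{"grip":0,"travel":[-30,26.5,0],"delta_rot":[0,0,0]}]' && python3 -m jog '[{"grip":0,"travel":[-30,26.5,0],"delta_rot":[0,0,0]},{"grip":0,"travel":[-30,26.5,0],"delta_rot":[0,0,0]},{"grip":0,"travel":[-30,26.5,10],"delta_rot":[0,0,0]},{"grip":0,"travel":[-30,26.5,20],"delta_rot":[0,0,0]},{"grip":0,"travel":[-30,26.5,20],"delta_rot":[0,0,0]}]' && python3 -m jog '[{"grip":0,"travel":[-30,26.5,20],"delta_rot":[0,0,0]},{"grip":0,"travel":[-30,26.5,20],"delta_rot":[0,0,0]},{"grip":0,"travel":[-30,26.5,20],"delta_rot":[0,0,0]},{"grip":0,"travel":[-10,10,20],"delta_rot":[0,0,0]},{"grip":0,"travel":[0,0,0],"delta_rot":[0,0,0]}]'
cat > ix.py <<'E'
from h import *
c=np.array([605.0,110.0]); yaw=np.radians(-24.9)
W=lambda x_,y_:c+np.array([np.cos(yaw)*x_-np.sin(yaw)*y_,np.sin(yaw)*x_+np.cos(yaw)*y_])
def pl(turn=0.,r=140):
    a=np.radians(202.5)-turn; return W(r*np.cos(a),r*np.sin(a))
def go(tgt):
    st=arm.read_state(); M=rot(st['eef_rot']).as_matrix()
    return (M.T@(np.array(tgt)-st['tcp_pos'])).round(1)
E
python3 - <<'E'
from ix import *
w=snap('wrist','w1.png'); t=snap('top'); s=snap('scene','s1.png')
for n,im in (('wrist',w),('top',t),('scene',s)):
    for l,z in (('boss_rim',63),('plunger_top',61)):
        for r in nets.pinpoint(l,n)[:1]: print(n,l,r['score'],r['centre'],atz(im,r['centre'],z).round(1))
st=arm.read_state(); print(st['tcp_pos'],st['eef_rot'],pl(),go((*pl(),80)))
E
```

```text
time: 2.25
tcp_pos: [373.3, 455.6, 301.5]
eef_rot: [-0.0, 0.849, 0.528, 0.0]
ft_force: [0.5, -0.8, -0.2]
width: 0.2
time: 2.75
tcp_pos: [426.3, 262.9, 251.6]
eef_rot: [-0.0, 0.849, 0.528, 0.001]
ft_force: [0.7, 0.1, 0.5]
width: -0.4
time: 3.25
tcp_pos: [460.8, 131.5, 169.7]
eef_rot: [0.0, 0.851, 0.526, -0.002]
ft_force: [0.3, 0.4, 0.4]
width: 0.1
wrist boss_rim 0.84 [305.9, 244.7] [464.2 116.3  63. ]
wrist plunger_top 0.93 [305.1, 246.8] [465.8 114.8  61. ]
scene boss_rim 0.78 [310.6, 202.6] [463.  121.3  63. ]
scene plunger_top 0.71 [309.2, 209.2] [473.4 113.1  61. ]
[461.79272944 135.98976109 171.94236076] [-1.63246534e-05  8.48597263e-01  5.29038920e-01  7.10885806e-04] [465.12280379 115.86259152] [-16.7  11.8  91.9]
```

View pics/w1.png

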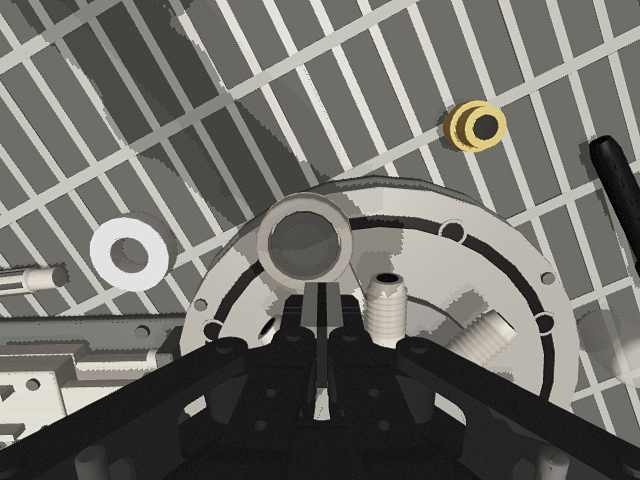

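View pics/s1.png

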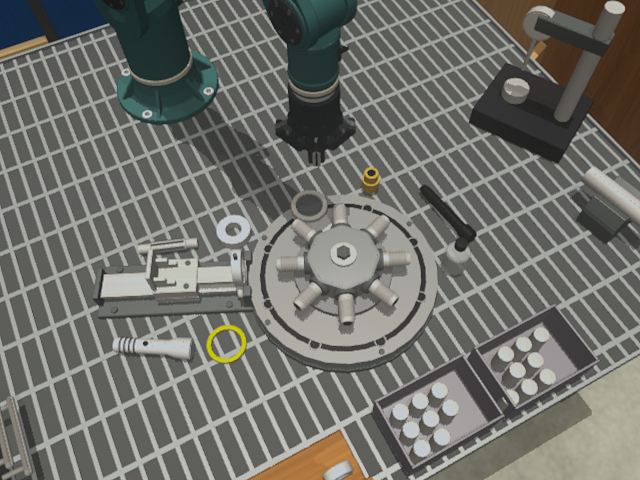

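The wrist view shows the boss ring and button round pixel (305,246), which is world (465,115.5) and agrees with my hole fit. I'm moving above it.

```bash
python3 -m jog '[{"grip":0,"travel":[-8,6,20],"delta_rot":[0,0,0]},{"grip":0,"travel":[-8.5,6,25],"delta_rot":[0,0,0]},{"grip":0,"travel":[0,0,25],"delta_rot":[0,0,0]},{"grip":0,"travel":[0,0,8],"delta_rot":[0,0,0]},{"grip":0,"travel":[0,0,0],"delta_rot":[0,0,0]}]'; python3 - <<'E'
from ix import *
w=snap('wrist','w2.png')
st=arm.read_state(); print(st['tcp_pos'],go((465,115.7,56)),st['ft_force'])
E
```

```text
time: 4.2
tcp_pos: [464.5, 115.0, 92.6]
eef_rot: [-0.0, 0.849, 0.529, -0.001]
ft_force: [-0.4, -0.1, 0.6]
width: 0.2
[465.16762712 115.1709258   93.43148207] [ 0.4 -0.4 37.4] [0.91083483 0.05340669 0.02872167]
```

View pics/w2.png

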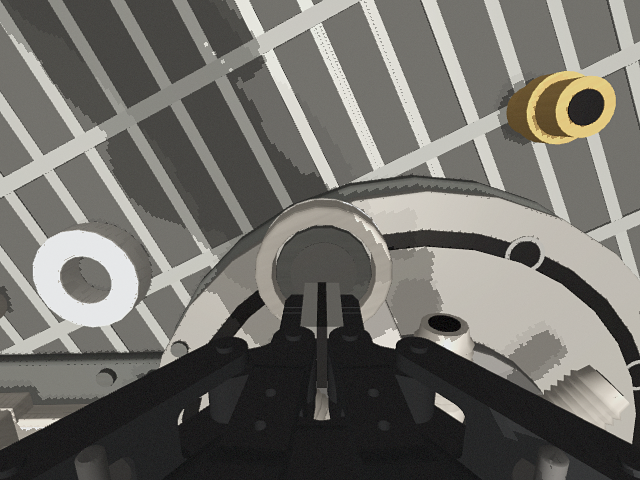

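The fingertips, near pixel (322,290), are centred on the ring, near (322,265). Next I lower and press.

```bash
python3 -m jog '[{"grip":0,"travel":[0,0,15],"delta_rot":[0,0,0]},{"grip":0,"travel":[0,0,10],"delta_rot":[0,0,0]},{"grip":0,"travel":[0,0,5],"delta_rot":[0,0,0]},{"grip":0,"travel":[0,0,2],"delta_rot":[0,0,0]},{"grip":0,"travel":[0,0,2],"delta_rot":[0,0,0]}]'; python3 -m jog '[{"grip":0,"travel":[0,0,2],"delta_rot":[0,0,0]},{"grip":0,"travel":[0,0,0],"delta_rot":[0,0,0]}]'
```

```text
time: 4.75
tcp_pos: [465.2, 114.9, 59.6]
eef_rot: [-0.0, 0.849, 0.528, 0.0]
ft_force: [-0.4, 1.1, 2.8]
width: -0.2
time: 4.95
tcp_pos: [465.2, 114.9, 57.5]
eef_rot: [-0.0, 0.849, 0.528, 0.0]
ft_force: [-0.9, 0.8, 4.0]
width: -0.3
```

```bash
python3 -m jog '[{"grip":0,"travel":[0,0,3],"delta_rot":[0,0,0]},{"grip":0,"travel":[0,0,3],"delta_rot":[0,0,0]},{"grip":0,"travel":[0,0,2],"delta_rot":[0,0,0]},{"grip":0,"travel":[0,0,0],"delta_rot":[0,0,0]}]'; python3 - <<'E'
from ix import *
st=arm.read_state(); print(st['tcp_pos'],st['ft_force'])
M=rot(st['eef_rot']).as_matrix()
# increments along arc in tool axes
prev=pl(0)
for t in np.arange(.06,.86,.06):
    p=pl(t); d=np.r_[p-prev,0]; print(round(t,2),p.round(1),(M.T@d).round(1)); prev=p
E
```

```text
time: 5.35
tcp_pos: [465.2, 114.9, 49.2]
eef_rot: [-0.0, 0.849, 0.528, 0.0]
ft_force: [-0.9, 0.4, 7.1]
width: 0.2
[465.22905809 114.92682197  49.23717174] [-0.8965242   0.37196757  7.11047559]
0.06 [465.7 124.2] [ 7.8 -3.2  0. ]
0.12 [466.8 132.6] [ 8.  -2.7  0. ]
0.18 [468.4 140.8] [ 8.1 -2.2  0. ]
0.24 [470.5 148.9] [ 8.2 -1.7  0. ]
0.3 [473.1 156.9] [ 8.3 -1.2  0. ]
0.36 [476.2 164.8] [ 8.4 -0.7  0. ]
0.42 [479.7 172.4] [ 8.4 -0.2  0. ]
0.48 [483.6 179.8] [8.4 0.3 0. ]
0.54 [488.  186.9] [8.4 0.8 0. ]
0.6 [492.9 193.8] [8.3 1.3 0. ]
0.66 [498.1 200.4] [8.2 1.8 0. ]
0.72 [503.7 206.6] [8.1 2.3 0. ]
0.78 [509.7 212.5] [7.9 2.8 0. ]
0.84 [516.  218.1] [7.8 3.2 0. ]
```

```bash
python3 -m jog '[{"grip":0,"travel":[7.8,-3.2,0],"delta_rot":[0,0,0]},{"grip":0,"travel":[8.0,-2.7,0],"delta_rot":[0,0,0]},{"grip":0,"travel":[8.1,-2.2,0],"delta_rot":[0,0,0]},{"grip":0,"travel":[8.2,-1.7,0],"delta_rot":[0,0,0]},{"grip":0,"travel":[8.3,-1.2,0],"delta_rot":[0,0,0]}]'; python3 - <<'E'
from ix import *
w=snap('wrist','w3.png'); s=snap('scene','s3.png')
print([ (r['score'],np.round(atz(w,r['centre'],63),1)) for r in nets.pinpoint('boss_rim','wrist')[:2]])
print([ (r['score'],np.round(atz(s,r['centre'],63),1)) for r in nets.pinpoint('boss_rim','scene')[:2]])
st=arm.read_state(); print(st['tcp_pos'],st['ft_force'])
E
```

```text
time: 5.85
tcp_pos: [472.9, 154.8, 49.4]
eef_rot: [0.0, 0.849, 0.528, -0.001]
ft_force: [-1.9, -1.5, 6.4]
width: -0.2
[]
[(0.88, array([467.2, 157.7,  63. ])), (0.29, array([693.4, 279.2,  63. ]))]
[473.7460061  156.91697951  49.52638047] [-1.11251019  1.44408539  6.22994431]
```

View pics/w3.png

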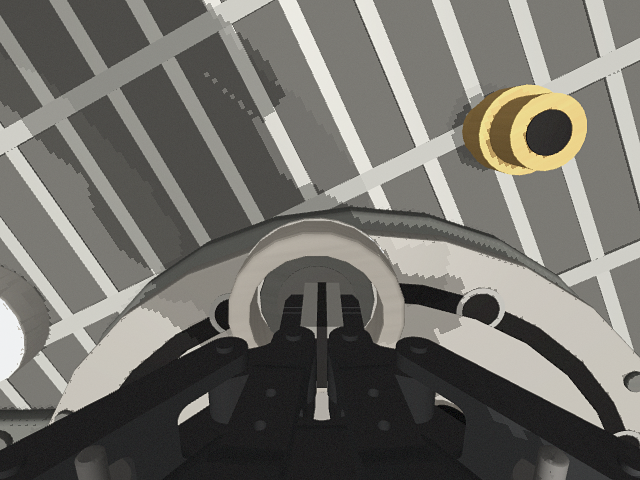

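The ring at pixel (316,290) has moved off its hole, which now shows at (225,312) on its left. The table is turning with the finger, so I continue.

```bash
python3 -m jog '[{"grip":0,"travel":[8.4,-0.7,0],"delta_rot":[0,0,0]},{"grip":0,"travel":[8.4,-0.2,0],"delta_rot":[0,0,0]},{"grip":0,"travel":[8.4,0.3,0],"delta_rot":[0,0,0]},{"grip":0,"travel":[8.4,0.8,-2],"delta_rot":[0,0,0]},{"grip":0,"travel":[0,0,-4],"delta_rot":[0,0,0]}]'; python3 - <<'E'
from ix import *
w=snap('wrist','w4.png'); s=snap('scene','s4.png')
print([ (r['score'],np.round(atz(s,r['centre'],63),1)) for r in nets.pinpoint('boss_rim','scene')[:2]])
print([ (r['score'],np.round(atz(w,r['centre'],63),1)) for r in nets.pinpoint('boss_rim','wrist')[:2]])
st=arm.read_state(); print(st['tcp_pos'],st['ft_force'])
E
```

```text
time: 6.55
tcp_pos: [489.0, 186.6, 55.1]
eef_rot: [0.0, 0.849, 0.529, 0.001]
ft_force: [0.3, 0.3, -0.1]
width: -0.1
[(0.56, array([488.9, 187.5,  63. ]))]
[]
[487.86989729 185.51300978  55.10810154] [-0.69629258 -0.23829785 -0.12037501]
```

View pics/w4.png

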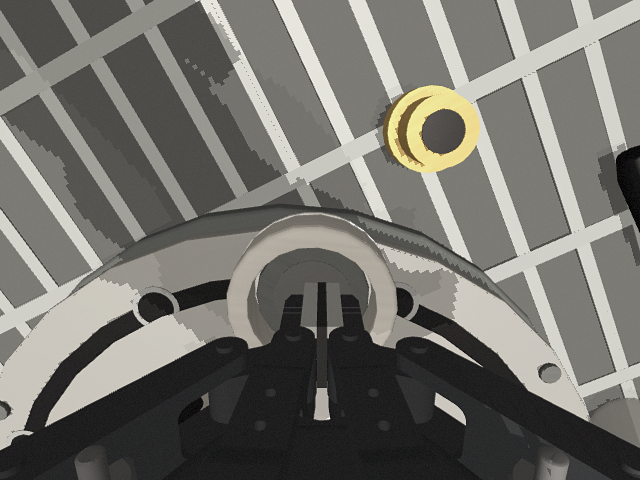

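```bash
python3 -m jog '[{"grip":0,"travel":[8.3,1.3,0],"delta_rot":[0,0,0]},{"grip":0,"travel":[8.2,1.8,0],"delta_rot":[0,0,0]},{"grip":0,"travel":[4,1.1,0],"delta_rot":[0,0,0]},{"grip":0,"travel":[4,1.2,0],"delta_rot":[0,0,0]},{"grip":0,"travel":[0,0,0],"delta_rot":[0,0,0]}]'; python3 - <<'E'
from ix import *
w=snap('wrist','w5.png'); s=snap('scene','s5.png')
print([ (r['score'],np.round(atz(s,r['centre'],63),1)) for r in nets.pinpoint('boss_rim','scene')[:2]],pl(.72),pl(.785))
st=arm.read_state(); print(st['tcp_pos'],st['ft_force'])
E
```

```text
time: 7.25
tcp_pos: [503.3, 203.8, 54.9]
eef_rot: [0.001, 0.849, 0.528, -0.002]
ft_force: [-0.8, -3.3, 0.4]
width: 0.1
[(0.75, array([495.5, 201. ,  63. ]))] [503.7052255  206.64040904] [510.19633959 213.01585302]
[503.20421708 204.3205406   54.91652261] [-1.46465653 -4.05503686 -0.15057153]
```

View pics/w5.png

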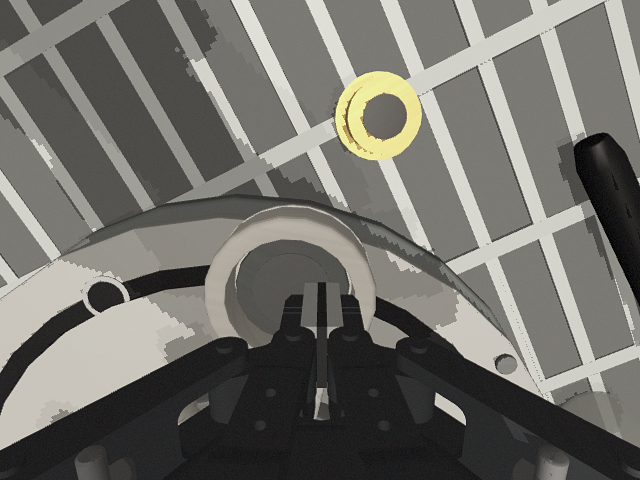

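The finger is now against the far wall of the ring. The ring lags, at about 0.64 rad. I'll drag on in small steps and watch Fz for the plunger popping up.

```bash
python3 -m jog '[{"grip":0,"travel":[4,1.2,0],"delta_rot":[0,0,0]},{"grip":0,"travel":[3.9,1.4,0],"delta_rot":[0,0,0]},{"grip":0,"travel":[0,0,0],"delta_rot":[0,0,0]}]';  python3 -m jog '[{"grip":0,"travel":[3.9,1.4,0],"delta_rot":[0,0,0]},{"grip":0,"travel":[0,0,0],"delta_rot":[0,0,0]}]'; python3 - <<'E'
from ix import *
w=snap('wrist','w6.png'); s=snap('scene','s6.png')
print([ (r['score'],np.round(atz(s,r['centre'],63),1)) for r in nets.pinpoint('boss_rim','scene')[:2]],pl(.72),pl(.785))
st=arm.read_state(); print(st['tcp_pos'],st['ft_force'])
E
```

```text
time: 7.7
tcp_pos: [509.4, 210.4, 55.1]
eef_rot: [0.0, 0.849, 0.528, -0.001]
ft_force: [-1.8, -3.9, 0.1]
width: 0.2
time: 7.9
tcp_pos: [512.5, 213.4, 55.1]
eef_rot: [0.0, 0.849, 0.528, -0.001]
ft_force: [-0.6, -3.8, 0.1]
width: 0.0
[(0.91, array([504.9, 212. ,  63. ]))] [503.7052255  206.64040904] [510.19633959 213.01585302]
[512.43394116 213.88191774  55.20318198] [-1.38076112 -4.82323313  0.21144331]
```

View pics/w6.png

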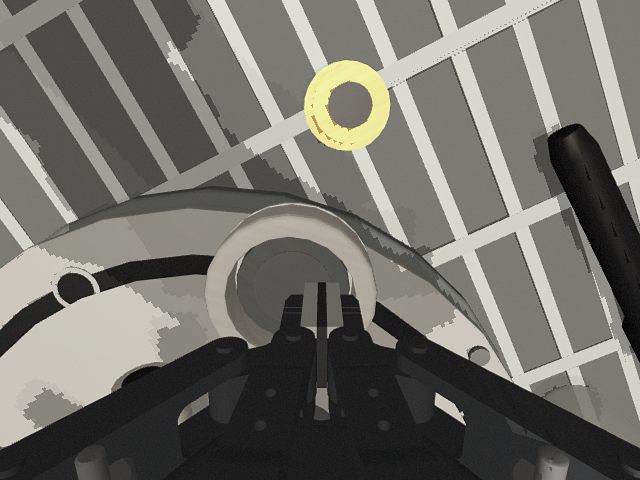

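```bash
python3 -m jog '[{"grip":0,"travel":[2,0.8,0],"delta_rot":[0,0,0]},{"grip":0,"travel":[0,0,0],"delta_rot":[0,0,0]}]';  python3 -m jog '[{"grip":0,"travel":[2,0.8,0],"delta_rot":[0,0,0]},{"grip":0,"travel":[0,0,0],"delta_rot":[0,0,0]}]'
```

```text
time: 8.25
tcp_pos: [513.9, 215.0, 55.2]
eef_rot: [0.0, 0.849, 0.528, -0.001]
ft_force: [-1.1, -5.3, 0.5]
width: -0.1
time: 8.45
tcp_pos: [516.0, 217.2, 55.3]
eef_rot: [0.0, 0.849, 0.528, 0.0]
ft_force: [-0.9, -2.9, 0.9]
width: 0.4
```

```bash
python3 -m jog '[{"grip":0,"travel":[1.5,0.7,0],"delta_rot":[0,0,0]},{"grip":0,"travel":[0,0,0],"delta_rot":[0,0,0]}]'; python3 - <<'E'
from ix import *
w=snap('wrist','w7.png'); s=snap('scene','s7.png')
print([ (r['score'],np.round(atz(s,r['centre'],63),1)) for r in nets.pinpoint('boss_rim','scene')[:2]],pl(.72),pl(.785))
st=arm.read_state(); print(st['tcp_pos'],st['ft_force'])
E
```

```text
time: 8.65
tcp_pos: [518.5, 219.9, 55.9]
eef_rot: [-0.0, 0.849, 0.529, 0.002]
ft_force: [-1.0, -1.6, 4.4]
width: -0.1
[(0.76, array([507.2, 215.5,  63. ]))] [503.7052255  206.64040904] [510.19633959 213.01585302]
[518.55488394 219.87866119  56.02658813] [1.13934103 0.2321773  4.55462042]
```

View pics/w7.png

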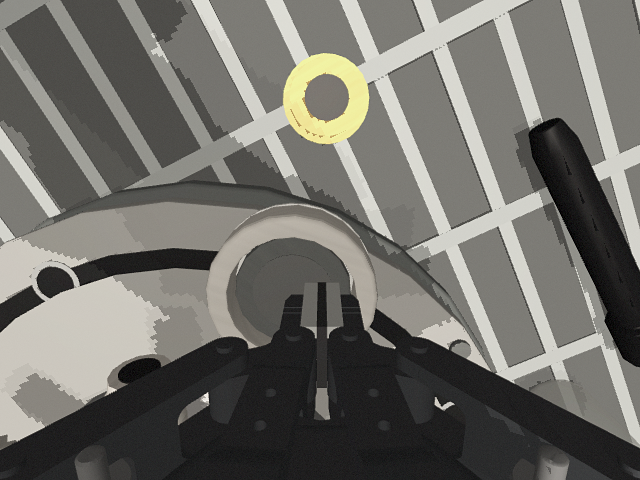

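Fz rose to 4.5 N and the lateral force fell, so the plunger has popped up against the tip. I'm easing off the wall and lifting.

```bash
python3 -m jog '[{"grip":0,"travel":[-2,-0.8,0],"delta_rot":[0,0,0]},{"grip":0,"travel":[-1,-0.4,-3],"delta_rot":[0,0,0]},{"grip":0,"travel":[0,0,-8],"delta_rot":[0,0,0]},{"grip":0,"travel":[0,0,-30],"delta_rot":[0,0,0]},{"grip":0,"travel":[0,0,-40],"delta_rot":[0,0,0]}]'; python3 -m jog '[{"grip":0,"travel":[-40,0,0],"delta_rot":[0,0,0]},{"grip":0,"travel":[-40,0,0],"delta_rot":[0,0,0]},{"grip":0,"travel":[-40,0,0],"delta_rot":[0,0,0]},{"grip":0,"travel":[0,0,0],"delta_rot":[0,0,0]}]';  python3 - <<'E'
from ix import *
for n in ('wrist','scene'):
  w=snap(n,n+'8.png')
  for l,z in (('boss_rim',63),('plunger_top',61),('push_face',85),('ring_centre',80)):
    print(n,l,[ (round(r['score'],2),np.round(atz(w,r['centre'],z),1)) for r in nets.pinpoint(l,n)[:2]])
  a=w['pixels']; 
  if n=='scene': cv2.imwrite('pics/s8z.png',cv2.resize(a[160:380,80:460],(760,440),interpolation=cv2.INTER_CUBIC)[:,:,::-1])
print(pl(.785)); st=arm.read_state(); print(st['tcp_pos'],st['ft_force'])
E
```

```text
time: 9.3
tcp_pos: [512.2, 215.2, 135.6]
eef_rot: [-0.0, 0.849, 0.528, -0.003]
ft_force: [0.4, -0.0, -0.1]
width: -0.0
time: 9.7
tcp_pos: [456.2, 102.4, 136.2]
eef_rot: [-0.0, 0.851, 0.525, -0.004]
ft_force: [-1.2, -0.2, -0.0]
width: -0.2
wrist boss_rim [(0.7, array([510.5, 210.1,  63. ]))]
wrist plunger_top [(0.59, array([508.8, 212.5,  61. ]))]
wrist push_face [(0.48, array([431.3, 219.2,  85. ]))]
wrist ring_centre []
scene boss_rim [(0.86, array([504.5, 216.4,  63. ])), (0.67, array([632.3,  94.9,  63. ]))]
scene plunger_top [(0.86, array([512.4, 214. ,  61. ]))]
scene push_face [(0.95, array([ 470.9, -187.2,   85. ]))]
scene ring_centre [(0.72, array([530.1, -46.3,  80. ]))]
[510.19633959 213.01585302]
[461.94800021 109.19230168 136.2109236 ] [ 0.43289225 -0.02152468 -0.23674319]
```

View pics/wrist8.png

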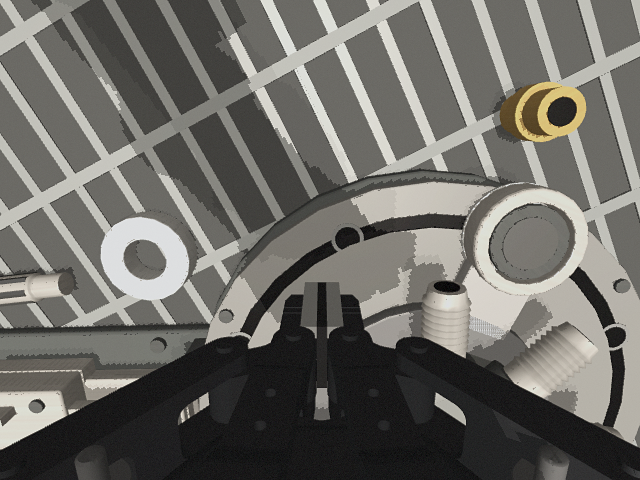

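View pics/s8z.png

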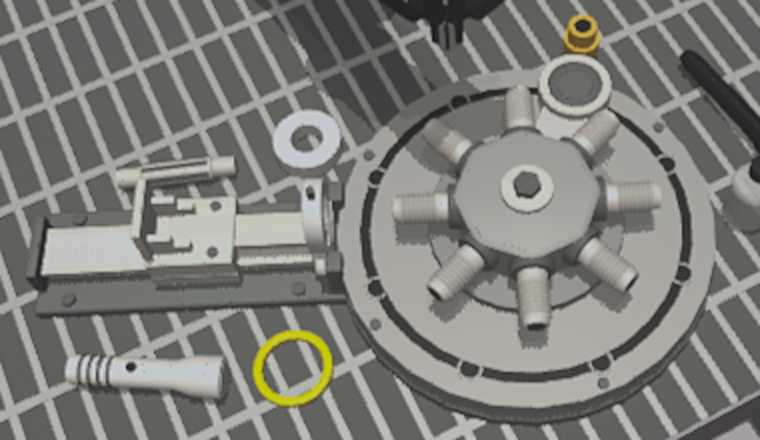

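The ring now sits at about (509.5,212), where the next hole should be, and the button is up near the rim. The next job is the push plate.

```bash
python3 - <<'E'
from ix import *
for p in [(470.9,-187.2),(464,-184),(465,-183)]:
    v=np.array(p)-c; print('local',np.array([np.cos(yaw)*v[0]+np.sin(yaw)*v[1],-np.sin(yaw)*v[0]+np.cos(yaw)*v[1]]).round(1))
st=arm.read_state();print(st['tcp_pos'],W(0,-380),go((*W(0,-380),170)))
E
```

```text
local [   3.5 -326. ]
local [  -4.1 -326. ]
local [  -3.6 -324.7]
[461.94800021 109.19230168 136.2109236 ] [ 445.00639092 -234.67672543] [-316.1  136.4  -33.8]
```

```bash
python3 -m jog '[{"grip":0,"travel":[0,0,-40],"delta_rot":[0,0,0]},{"grip":0,"travel":[-36,15,0],"delta_rot":[0,0,0]},{"grip":0,"travel":[-40,17,0],"delta_rot":[0,0,0]},{"grip":0,"travel":[-40,17,0],"delta_rot":[0,0,0]},{"grip":0,"travel":[-40,17,0],"delta_rot":[0,0,0]}]'; python3 -m jog '[{"grip":0,"travel":[-40,17,0],"delta_rot":[0,0,0]},{"grip":0,"travel":[-40,17,0],"delta_rot":[0,0,0]},{"grip":0,"travel":[-40,17,0],"delta_rot":[0,0,0]},{"grip":0,"travel":[-40,17,0],"delta_rot":[0,0,0]},{"grip":0,"travel":[0,0,0],"delta_rot":[0,0,0]}]';  python3 - <<'E'
from ix import *
for n in ('wrist','scene','top'):
  w=snap(n,n+'9.png')
  for l,z in (('push_face',85),('ring_centre',80)):
    for r in nets.pinpoint(l,n)[:2]:
      p=atz(w,r['centre'],z); v=p[:2]-c
      print(n,l,round(r['score'],2),p.round(1),'local',np.array([np.cos(yaw)*v[0]+np.sin(yaw)*v[1],-np.sin(yaw)*v[0]+np.cos(yaw)*v[1]]).round(1))
st=arm.read_state(); print(st['tcp_pos'],st['ft_force'],go((*W(0,-375),78)))
E
```

```text
time: 10.7
tcp_pos: [452.0, -61.8, 176.5]
eef_rot: [0.0, 0.849, 0.529, 0.0]
ft_force: [0.4, -0.1, 0.0]
width: 0.0
time: 11.2
tcp_pos: [441.7, -241.6, 176.8]
eef_rot: [0.003, 0.852, 0.524, -0.0]
ft_force: [-0.2, 0.1, 0.2]
width: -0.0
wrist push_face 0.75 [ 465.6 -184.6   85. ] local [  -2.4 -325.9]
scene push_face 0.94 [ 468.4 -186.3   85. ] local [   0.9 -326.3]
scene push_face 0.19 [497.9 221.8  85. ] local [-144.2   56.3]
top push_face 0.63 [ 466.9 -179.4   85. ] local [  -3.4 -320.6]
top ring_centre 0.96 [529.  -49.6  80. ] local [  -1.7 -176.8]
top ring_centre 0.69 [415.2 -15.   80. ] local [-119.6 -193.3]
[ 442.51531728 -232.90283307  176.28844935] [-0.26498449  0.12115702 -0.79267927] [ 4.5  2.9 98.3]
```

View pics/wrist9.png

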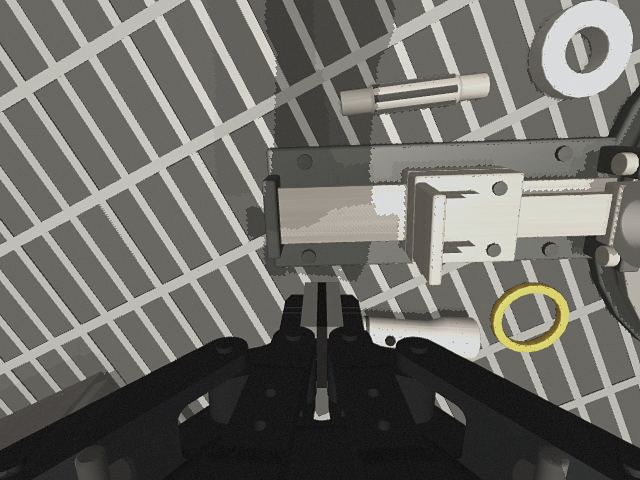

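View pics/scene9.png

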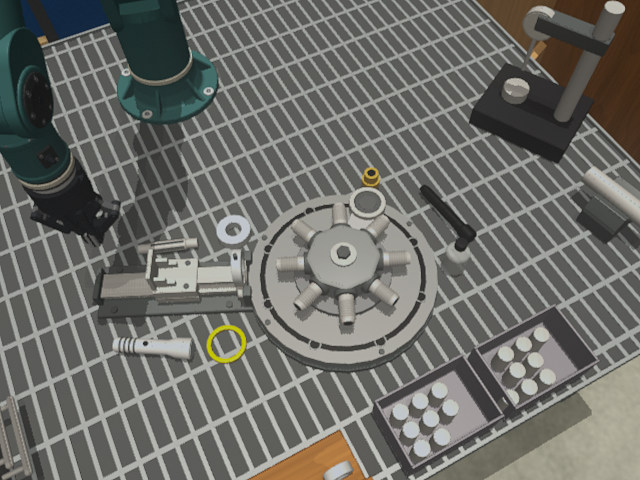

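The push plate shows at pixel (435,235) in the wrist view. Its face is 325 mm from the axis and the tip is about 378 mm out, on the centre line. I descend beside it to z 78.

```bash
python3 -m jog '[{"grip":0,"travel":[0,2.5,35],"delta_rot":[0,0,0]},{"grip":0,"travel":[0,0,35],"delta_rot":[0,0,0]},{"grip":0,"travel":[4,0,28],"delta_rot":[0,0,0]},{"grip":0,"travel":[0,0,0],"delta_rot":[0,0,0]}]';  python3 - <<'E'
from ix import *
st=arm.read_state(); p=st['tcp_pos'];print(p,st['ft_force'])
for y in (-345,-340,-262): print(y,go((*W(0,y),78)))
snap('scene','s10.png')
E
```

```text
time: 12.05
tcp_pos: [444.4, -229.6, 75.6]
eef_rot: [-0.003, 0.849, 0.529, -0.002]
ft_force: [-0.2, -0.4, 0.5]
width: -0.1
[ 444.44496621 -229.60440986   75.5730112 ] [-0.23426785 -0.4172484   0.47455738]
-345 [30.7  2.  -2.4]
-340 [35.7  1.9 -2.4]
-262 [113.7   0.2  -2.4]
```

View pics/s10.png

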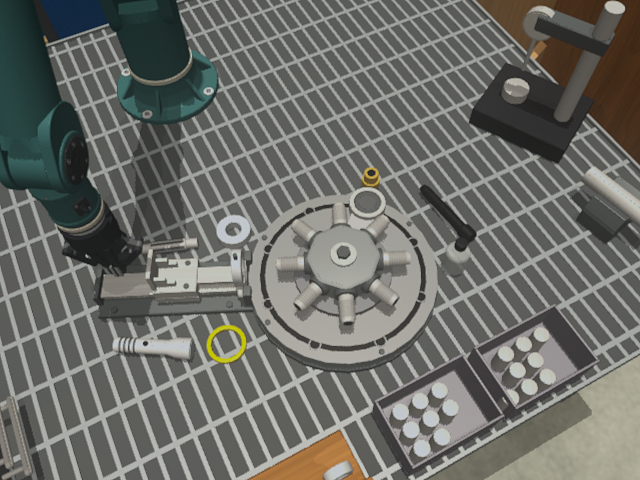

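```bash
python3 -m jog '[{"grip":0,"travel":[12,0.7,0],"delta_rot":[0,0,0]},{"grip":0,"travel":[10,0.5,0],"delta_rot":[0,0,0]},{"grip":0,"travel":[6,0.3,0],"delta_rot":[0,0,0]},{"grip":0,"travel":[5,0,0],"delta_rot":[0,0,0]},{"grip":0,"travel":[5,0,0],"delta_rot":[0,0,0]}]'; python3 -m jog '[{"grip":0,"travel":[6,0,0],"delta_rot":[0,0,0]},{"grip":0,"travel":[6,0,0],"delta_rot":[0,0,0]},{"grip":0,"travel":[6,0,0],"delta_rot":[0,0,0]},{"grip":0,"travel":[6,0,0],"delta_rot":[0,0,0]},{"grip":0,"travel":[6,0,0],"delta_rot":[0,0,0]}]'; python3 - <<'E'
from ix import *
st=arm.read_state(); p=st['tcp_pos'];print(p,st['ft_force'])
for y in (-262,): print(y,go((*W(0,y),78)))
snap('wrist','w11.png')
E
```

```text
time: 12.6
tcp_pos: [465.0, -197.8, 78.9]
eef_rot: [0.0, 0.849, 0.528, 0.0]
ft_force: [-0.7, -1.2, -0.1]
width: 0.1
time: 13.1
tcp_pos: [477.6, -171.1, 78.3]
eef_rot: [-0.0, 0.849, 0.528, -0.0]
ft_force: [-0.6, -1.5, 2.0]
width: -0.0
[ 477.5553738  -171.11633371   78.25983473] [-0.59581617 -1.54503996  2.0177156 ]
-262 [46.6 -3.9  0.3]
```

View pics/w11.png

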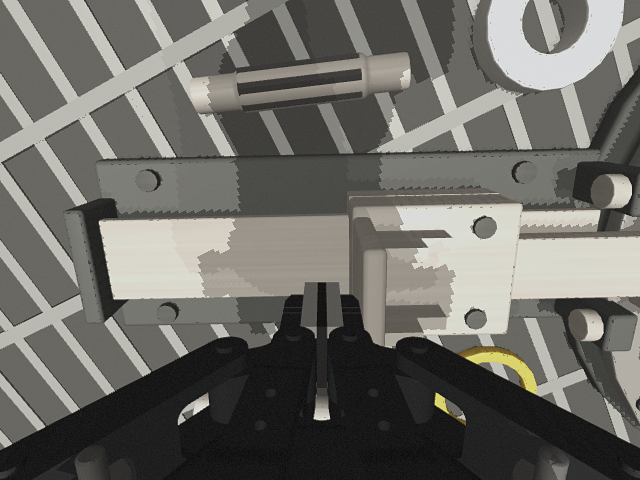

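The finger is on the push plate at pixel (370,290), near its centre, and pushes with about 1.6 N. I keep going.

```bash
python3 -m jog '[{"grip":0,"travel":[6,-0.6,0],"delta_rot":[0,0,0]},{"grip":0,"travel":[6,-0.6,0],"delta_rot":[0,0,0]},{"grip":0,"travel":[6,-0.6,0],"delta_rot":[0,0,0]},{"grip":0,"travel":[6,-0.6,0],"delta_rot":[0,0,0]},{"grip":0,"travel":[6,-0.6,0],"delta_rot":[0,0,0]}]'; python3 -m jog '[{"grip":0,"travel":[5,0,0],"delta_rot":[0,0,0]},{"grip":0,"travel":[3,0,0],"delta_rot":[0,0,0]},{"grip":0,"travel":[2,0,0],"delta_rot":[0,0,0]},{"grip":0,"travel":[0,0,0],"delta_rot":[0,0,0]}]'; python3 - <<'E'
from ix import *
st=arm.read_state(); p=st['tcp_pos'];print(p,st['ft_force'])
for y in (-262,): print(y,go((*W(0,y),78)))
snap('scene','s12.png')
E
```

```text
time: 13.65
tcp_pos: [488.9, -142.9, 78.4]
eef_rot: [0.0, 0.849, 0.528, 0.0]
ft_force: [0.9, -2.3, 0.6]
width: -0.2
time: 14.05
tcp_pos: [492.3, -133.3, 78.2]
eef_rot: [-0.001, 0.849, 0.529, -0.0]
ft_force: [-1.0, -0.5, 0.1]
width: 0.1
[ 492.28804341 -133.3464257    78.20679836] [-1.01951555 -0.52259092  0.08055409]
-262 [ 6.2 -0.4  0.2]
```

View pics/s12.png

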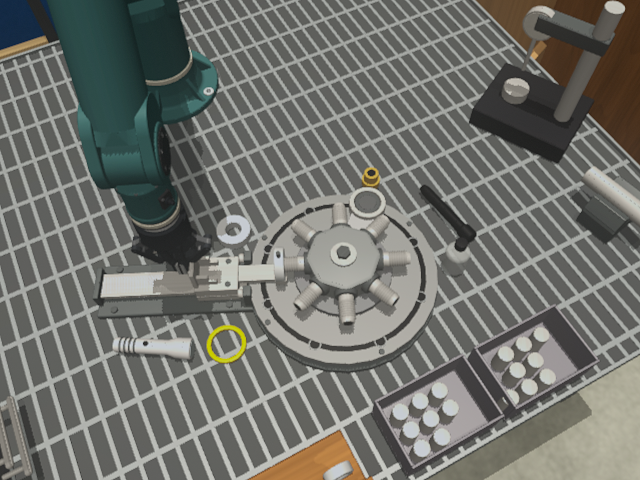

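The ring gauge at pixel (279,264) is reaching the nipple. I'll push slowly until the stop shows as a force.

```bash
python3 -m jog '[{"grip":0,"travel":[2,0,0],"delta_rot":[0,0,0]},{"grip":0,"travel":[2,0,0],"delta_rot":[0,0,0]},{"grip":0,"travel":[2,0,0],"delta_rot":[0,0,0]},{"grip":0,"travel":[0,0,0],"delta_rot":[0,0,0]}]'; python3 -m jog '[{"grip":0,"travel":[2,0,0],"delta_rot":[0,0,0]},{"grip":0,"travel":[0,0,0],"delta_rot":[0,0,0]}]'
```

```text
time: 14.5
tcp_pos: [494.5, -128.3, 78.1]
eef_rot: [-0.001, 0.849, 0.528, -0.001]
ft_force: [-0.8, -1.2, -0.6]
width: -0.0
time: 14.7
tcp_pos: [495.2, -127.0, 78.1]
eef_rot: [-0.001, 0.849, 0.528, -0.001]
ft_force: [-2.4, -1.4, -0.4]
width: 0.2
```

```bash
python3 -m jog '[{"grip":0,"travel":[2,0,0],"delta_rot":[0,0,0]},{"grip":0,"travel":[0,0,0],"delta_rot":[0,0,0]}]'; python3 -m jog '[{"grip":0,"travel":[2,0,0],"delta_rot":[0,0,0]},{"grip":0,"travel":[0,0,0],"delta_rot":[0,0,0]}]'; python3 -m jog '[{"grip":0,"travel":[2,0,0],"delta_rot":[0,0,0]},{"grip":0,"travel":[0,0,0],"delta_rot":[0,0,0]}]'
```

```text
time: 14.9
tcp_pos: [495.2, -126.9, 78.1]
eef_rot: [-0.0, 0.85, 0.528, -0.002]
ft_force: [-4.8, -5.8, 1.1]
width: -0.1
time: 15.1
tcp_pos: [495.2, -126.8, 78.1]
eef_rot: [0.0, 0.85, 0.527, -0.002]
ft_force: [-6.0, -8.8, 1.3]
width: 0.2
time: 15.3
tcp_pos: [495.2, -126.8, 78.2]
eef_rot: [0.001, 0.85, 0.526, -0.003]
ft_force: [-6.7, -11.3, 1.8]
width: -0.1
```

The force rises with no motion at about 261 mm, which is 247 mm to the face plus 14.5 mm of finger, so this is the stop. I back off and rise.

```bash
python3 -m jog '[{"grip":0,"travel":[-8,0,0],"delta_rot":[0,0,0]},{"grip":0,"travel":[-20,0,0],"delta_rot":[0,0,0]},{"grip":0,"travel":[-15,0,-30],"delta_rot":[0,0,0]},{"grip":0,"travel":[0,0,-40],"delta_rot":[0,0,0]},{"grip":0,"travel":[0,0,-40],"delta_rot":[0,0,0]}]'; python3 -m jog '[{"grip":0,"travel":[-40,0,-20],"delta_rot":[0,0,0]},{"grip":0,"travel":[-40,0,0],"delta_rot":[0,0,0]},{"grip":0,"travel":[-40,0,0],"delta_rot":[0,0,0]},{"grip":0,"travel":[0,0,0],"delta_rot":[0,0,0]},{"grip":0,"travel":[0,0,0],"delta_rot":[0,0,0]}]';  python3 - <<'E'
from ix import *
for n in ('scene','top'):
  w=snap(n,n+'13.png')
  for l,z in (('push_face',85),('ring_centre',80),('boss_rim',63),('plunger_top',61)):
    for r in nets.pinpoint(l,n)[:1]:
      p=atz(w,r['centre'],z); v=p[:2]-c
      print(n,l,round(r['score'],2),p.round(1),'local',np.array([np.cos(yaw)*v[0]+np.sin(yaw)*v[1],-np.sin(yaw)*v[0]+np.cos(yaw)*v[1]]).round(1))
  a=w['pixels']; a=a[160:380,80:460] if n=='scene' else a[120:340,150:530]
  cv2.imwrite('pics/%s13z.png'%n,cv2.resize(a,(760,440),interpolation=cv2.INTER_CUBIC)[:,:,::-1])
st=arm.read_state(); print(st['time'],st['tcp_pos'],st['ft_force'])
E
```

```text
time: 15.8
tcp_pos: [480.7, -160.2, 189.6]
eef_rot: [0.0, 0.849, 0.528, 0.001]
ft_force: [1.2, 0.3, 0.2]
width: -0.3
time: 16.3
tcp_pos: [427.6, -268.5, 208.8]
eef_rot: [0.001, 0.85, 0.527, 0.001]
ft_force: [0.3, -0.1, 0.6]
width: -0.1
scene push_face 0.56 [ 503.  -116.2   85. ] local [   2.8 -248.1]
scene ring_centre 0.73 [558.1  18.4  80. ] local [  -3.9 -102.8]
scene boss_rim 0.72 [ 490.8 -113.6   63. ] local [  -9.5 -250.9]
scene plunger_top 0.58 [510.9 206.   61. ] local [-125.8   47.5]
top push_face 0.73 [ 500.8 -109.    85. ] local [  -2.3 -242.5]
top ring_centre 0.63 [564.4  12.2  80. ] local [   4.4 -105.7]
top boss_rim 0.95 [506.9 216.   63. ] local [-133.6   54.8]
top plunger_top 0.71 [512.4 217.1  61. ] local [-129.1   58.2]
16.8 [ 427.05178346 -267.4200153   208.24876458] [ 0.45830314 -0.06390026 -0.67455138]
```

View pics/scene13z.png

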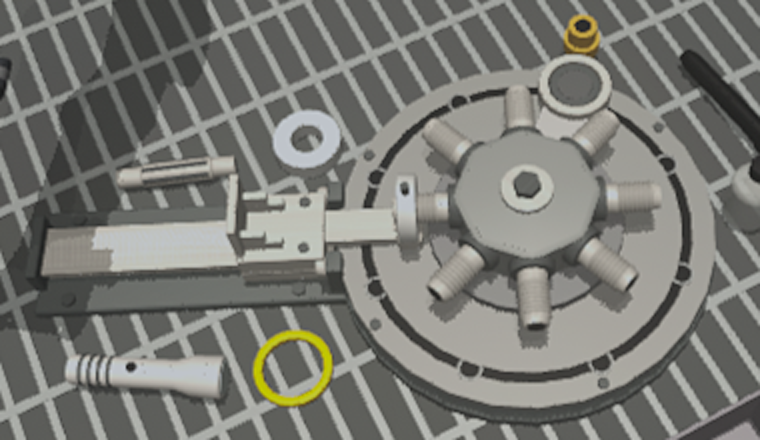

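View pics/top13z.png

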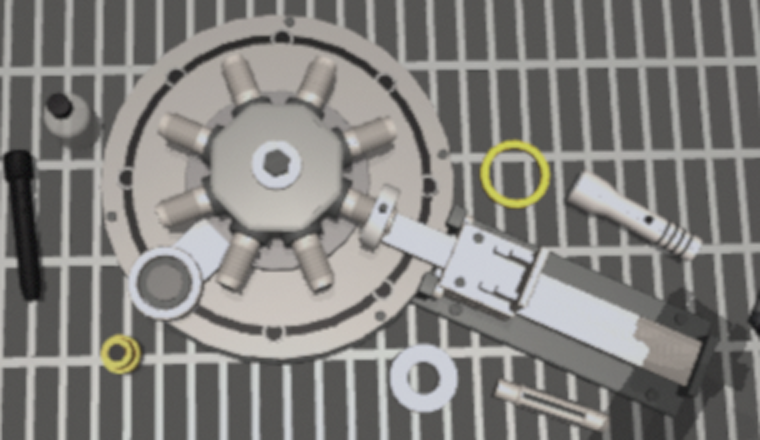

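The ring gauge now sits over the new nipple and the hand is clear, so I hand the job in.

```bash
python3 -c "
from plant import arm; print(arm.finish_job())"
```

```text
the job is handed in; nothing more can be done
None
```

I indexed the table one hole clockwise, pushed the gauge slide to its stop, and handed the job in at about 17 s of the 51 s allowed. The hand-in reported no verdict.

- **Plunger and table:** I pressed the plunger about 12 mm with the shut fingertips and swung the arm round. I let the plunger ride under the plate until it sprang up, which showed as about 4.5 N upward on the fingertip. After I lifted off, most of the sightings put the ring at the end of the arm within about 5 mm of the next hole, and the button looked up at its rim.
- **Gauge slide:** I pushed until the force rose to about 13 N with no further movement. That puts the push face about 247 mm from the axis, which is where the stop should be. The last pictures show the ring gauge over the new nipple.
- **At the end:** the hand was about 200 mm up, beyond the outer end of the rail, touching nothing. The loose things look unmoved in the pictures.

**Checks that disagreed:**
- The networks gave the slide's final position as anything from 4 mm past the stop to 6 mm short of it. I went by the contact force instead.
- After the hand-off, one `boss_rim` report from the scene camera was plainly wrong: it landed on the slide. I did not use it.
- I could not measure directly whether the plunger was fully up; that rests on the pictures and the force.

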